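# Feel out the blind well of a tube block and hold it well-up

### The job

The square aluminium tube block lying on the bench has its deep blind tube well in one end only; the other end has a look-alike shallow recess. Find the well by feel: push the ends of the block in turn onto the level pin of the gauge stand until one end goes on a good 25 mm, then draw it off, turn the block so that the well opens straight up, and finish while holding it still and upright in the gripper, its middle at least 12 cm above the bench, touching nothing else. Leave the petri dish, the dropper bottle and the marker where they are.

Things in the scene. Friction and masses are not known exactly. Their poses are not given: they have to be found in the camera images.
- block: aluminium block 44 x 44 x 60 mm, about 0.27 kg, lying on a long side, any yaw; origin at its centre, y axis along the 60 mm length. One end, +y or -y (feel which), has the well: blind round hole on the axis, 25 mm across, 40 mm deep; the other a recess 25 mm across, only 4 mm deep. Dark lines 9 mm from both ends. Grasp across the 44 mm width.
- gauge: fixed gauge stand; origin at centre of its underside. Dark base 70 (x) x 44 (y) x 10 mm, aluminium post 24 (x) x 16 (y) mm on its middle, 75 mm high; through the post a level steel pin along y, 10 mm thick, axis 55 mm above the bench, sticking out 34 mm from the post on both sides (either side serves).
- tip_left (a point): end of the pin on the gauge's +y side, on the pin's axis, 42 mm from the post's middle, 55 mm above the bench
- tip_right (a point): end of the pin on the gauge's -y side, on the pin's axis, 42 mm from the post's middle, 55 mm above the bench
- petri: round flat petri dish with tan medium, 89 mm across, 13 mm high; a bystander, leave alone; origin at the centre of its underside
- dropper: amber dropper bottle with black bulb, 35 mm across, 98 mm high, standing; a bystander, leave alone; origin at the centre of its underside
- marker: felt marker with white barrel and black cap, 134 mm long, 12 mm thick, lying; a bystander, leave alone; origin at the centre of its underside

How it is judged:
On the way:
1. the block's well is pushed over a pin end, at least 20 mm deep (((y of tip_left in the frame of block between -0.014 and 0.01 m and x of tip_left in the frame of block between -0.01 and 0.01 m and z of tip_left in the frame of block between -0.01 and 0.01 m) or (y of tip_right in the frame of block between -0.014 and 0.01 m and x of tip_right in the frame of block between -0.01 and 0.01 m and z of tip_right in the frame of block between -0.01 and 0.01 m))), for 0.1 s.
At the end, for the whole second after the job is handed in: The block is gripped by the fingers and still, the well opening upward within 0.2 rad of vertical, the block's centre more than 110 mm above the bench, not touching the gauge stand or the bystanders (angle between block's own y axis and vertical below 0.2 rad and height (world z) of block above 0.11 m and contact force between the fingers and block above 1 N and contact force between block and gauge below 0.3 N and contact force between block and petri below 0.3 N and contact force between block and dropper below 0.3 N and contact force between block and marker below 0.3 N and linear speed of block below 0.03 m/s and angular speed of block below 0.2 rad/s); the arm keeps its last pose, push and grip.
It fails at once if the petri dish is shifted by more than 25 mm (distance of petri from where it was at the start of the episode above 0.025 m).
It fails at once if the dropper bottle is shifted by more than 25 mm (distance of dropper from where it was at the start of the episode above 0.025 m).
It fails at once if the marker is shifted by more than 25 mm (distance of marker from where it was at the start of the episode above 0.025 m).
It also fails if it takes over 61 s, if anything falls off the work surface, if the arm or the gripper's body presses on something with over 40 N, if the wrist force passes 120 N, or if a joint passes its speed limit or range.

### The arm

A 7-joint arm with a two-finger parallel gripper is mounted at the origin on a cart in front of the work surface, level with it; the furniture and walls round the work are solid. World frame = base frame: x ahead of the robot, y to its left, z up, the work surface at z = 0. Lengths are in m, angles in rad, forces in N, time in s.
With the tool pointing down it reaches from about 0.4 to 0.85 m from the base axis. Payload 10.4 kg.
Tool frame: the origin (TCP) lies midway between the tips of the shut fingers; the grasp point (between the pads) lies r.tcp_to_grasp behind it (r.tcp_to_grasp is the distance from the TCP to the grasp point, in m); z points along the fingers, y is the line along which they close (so a half turn about z gives the same grasp; the last joint's range is limited). The gripper opens to 87 mm and grips with 3 to 60 N. Pads are 19 mm wide; open, the fingers measure 117 mm over their backs; the gripper's body (75 mm by 190 mm) begins 51 mm behind the grasp point.
Start: joints at [-0.023, 0.332, -0.065, 1.46, 0.022, 1.35, -0.088], TCP at [0.625, 0, 0.223] pointing down, gripper open.
Joint ranges: [-2.6, 2.6], [-0.5, 2.12], [-1.47, 1.34], [0.16, 2.42], [-1.27, 4.41], [0.06, 2.06], [-2.6, 2.6]. Speed limits (rad/s): [2.22, 2.22, 2.79, 2.79, 3.14, 3.14, 3.14].

### API

Orientations are given as a unit quaternion [w, x, y, z].
In Python, from plant import r gives the robot as it stands. The module is installed in compiled form; this text tells all that it offers.
- The arm moves only by the tool drive_tool, never from a script. Its argument "moves" is one flat list of numbers, 7 for each row, row after row: the turn, a rotation vector about the world's x, y, z in units of 4 degrees (1.0 is 4 degrees), then the shift along the world's x, y, z in units of 0.03 m (1.0 is 0.03 m), then the opening, from -1 (shut) to 1 (fully open), so that 0 is half open. A call has 1 to 20 rows; each row shifts and turns the commanded pose from where the row before left it; what a row does not reach is not made up. A row lasts 1/10 s, in which the tool goes at most 50 mm and 8.59 degrees, less where a joint would pass 70% of its speed; a pose out of reach is approached as far as the arm can. A call with a number of a shift or a turn outside -1 to 1 is refused whole. A call with a gripper value outside its range is refused whole. The fingers move at their own pace and stop on an object; the grip force is fixed at half the most. Time passes only in rows, so rows that do not move let the fingers close. It gives the time, the measured TCP pose, the force, the opening and the grip force at its end, in the units of the state.
- r.get_obs(): the state, without advancing time (a new reading comes with each control period).
- r.get_image(name): name is "scene" or "side" or "wrist"; returns a dict with "img" (400x640x3 uint8, red, green, blue), "fov_y" (degrees; the focal length in pixels is half the picture's height over the tangent of half this angle, whatever the lens; pixels are square), "cx", "cy" (the principal point, pixels), "R" (3x3) and "t" (3): a world point X has camera coordinates R X + t; the wrist camera has in their place "hand_eye" (4x4, takes a point from camera to tool coordinates, whose origin is the TCP and whose axes are the flange's). Camera axes: x right, y down, z forward; pixel columns grow to the right and rows downward; lengths in m; the calibration is good to about 2 mm. The wrist camera is an equidistant fisheye: a pixel r from the principal point sees the ray r / f radians off the axis. A picture is of the moment at which its call begins: read the wrist's pose just before it. There is no depth.
- r.hand_in(): hands the job in; it is judged then, once.
The state is a dict: "clock": time; "qpos": joint angles; "qd": joint speeds; "tau": joint torques, N m; "ee_pos": TCP position; "ee_rot": TCP orientation; "ft_force": force on the tool from outside, world axes, zero at the start; "moment": the same for the moment, N m; "finger_gap": finger opening in m; "grasp_force": force on a finger pad.
Only numpy, scipy, OpenCV 4.12 (cv2) and the standard library are available. Lean on these libraries where they do the work, as an engineer would, in place of code of your own. Each camera call takes 0.05 s, during which the arm holds its last target. There are 200 camera calls.

## Working session

There is one attempt and no reset: what is moved stays moved. The work goes in short steps, Python scripts to look and compute and a tool call to move; the robot and the scene stay as the last step left them, time stands still between calls to the robot, and variables do not carry over. Pictures are saved under pics/ and viewed, at most 10 in all, crops included, and the job is handed in when it is done.

Besides the shell and the picture viewer there is one more tool, called after "Call:" as name(argument=value, ...) on one line, values as JSON. drive_tool: Moves the arm, as the interface text tells. Its arguments: {"type":"object","properties":{"moves":{"type":"array"}},"required":["moves"]}

```bash
mkdir -p pics; cat > h.py <<'E'
import numpy as np, cv2
from plant import r
from scipy.spatial.transform import Rotation as Ro
def cast(d,u,v,z):
    f=200/np.tan(np.radians(d["fov_y"])/2); R=np.array(d["R"]);t=np.array(d["t"])
    ray=R.T@np.array([(u-d["cx"])/f,(v-d["cy"])/f,1]); c=-R.T@t
    return c+ray*(z-c[2])/ray[2]
def proj(d,X):
    f=200/np.tan(np.radians(d["fov_y"])/2); p=np.array(d["R"])@X+d["t"]
    return f*p[0]/p[2]+d["cx"],f*p[1]/p[2]+d["cy"]
E
python3 - <<'E'
from h import *
import pickle
o=r.get_obs();print(o,r.tcp_to_grasp)
D={}
for n in("scene","side","wrist"):
    d=r.get_image(n);D[n]=d;cv2.imwrite(f"pics/{n}0.png",d["img"][...,::-1])
    print(n,{k:np.round(v,3).tolist() for k,v in d.items() if k!="img"})
    if n!="wrist":print(-np.array(d["R"]).T@d["t"])
pickle.dump(D,open("D.pkl","wb"))
E
```

```text
{'clock': 0.0, 'qpos': array([-0.02257455,  0.33284706, -0.06472408,  1.46091559,  0.02160526,
        1.34988763, -0.08850671]), 'qd': array([ 0.00030095,  0.00010735, -0.00114005,  0.00093519,  0.00186918,
       -0.00030436, -0.00038157]), 'tau': array([-1.20520472e-04, -6.23245955e+01,  2.44190963e-02, -3.89891267e+01,
       -6.13984605e-02,  3.97891912e-02,  1.87085252e-04]), 'ee_pos': array([ 6.24628250e-01, -8.14097163e-06,  2.21781776e-01]), 'ee_rot': array([-4.59872453e-04,  7.07102303e-01,  7.07110932e-01, -5.02108859e-04]), 'ft_force': array([-0.52063118, -0.17152421,  1.5136041 ]), 'moment': array([ 0.02588979, -0.01068471,  0.0181034 ]), 'grasp_force': 0.0, 'finger_gap': 0.0868076629714396} 0.0187
scene {'fov_y': 52.539, 'cx': 319.051, 'cy': 201.525, 'R': [[0.779, -0.627, -0.019], [-0.408, -0.485, -0.773], [0.475, 0.61, -0.634]], 't': [-0.495, 0.341, 0.57]}
[ 0.25401216 -0.49293999  0.61565446]
side {'fov_y': 57.744, 'cx': 320.57, 'cy': 205.556, 'R': [[0.916, -0.402, 0.022], [-0.236, -0.58, -0.779], [0.326, 0.708, -0.626]], 't': [-0.595, 0.219, 0.678]}
[ 0.3749644  -0.59245933  0.60814878]
wrist {'fov_y': 65.706, 'cx': 319.121, 'cy': 196.284, 'hand_eye': [[-0.001, -0.963, -0.271, 0.074], [1.0, -0.0, -0.001, 0.0], [0.0, -0.271, 0.963, -0.163], [0.0, 0.0, 0.0, 1.0]]}
```

View pics/scene0.png

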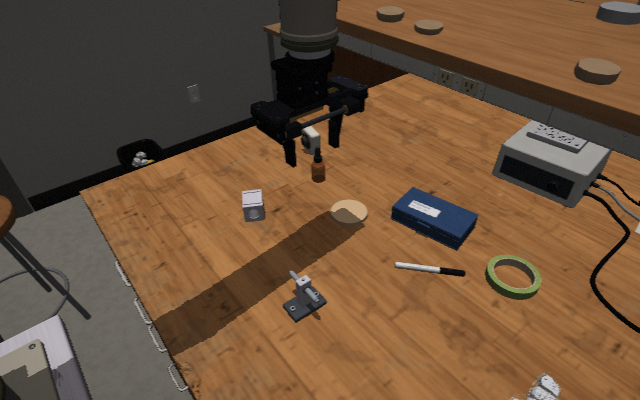

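View pics/side0.png

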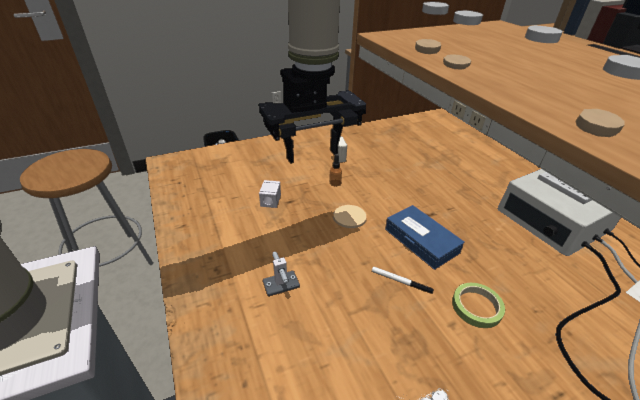

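View pics/wrist0.png

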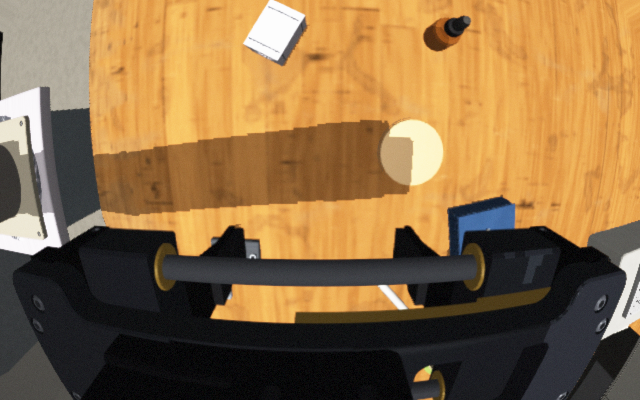

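The scene view shows the block at (254,205), gauge at (303,297), petri at (349,212), dropper at (318,168) and marker at (430,269). In the side view they are at (270,194), (281,275), (350,216), (336,175) and (402,280). The wrist view shows the block's top at (275,32) with its dark lines. I'll zoom in for the edges.

```bash
python3 - <<'E'
from h import *
import pickle
D=pickle.load(open("D.pkl","rb"))
def c(n,u,v,w=50,h=36):return cv2.resize(D[n]["img"][v:v+h*1,u:u+w],None,fx=8,fy=8,interpolation=cv2.INTER_CUBIC)[...,::-1]
m=np.vstack([np.hstack([c("scene",230,186),c("side",245,176)]),np.hstack([c("scene",281,268,50,54)[:312],c("side",256,248,50,54)[:312]])])
cv2.imwrite("pics/m.png",m);print(m.shape)
for n,l in(("scene",dict(block=(254,205),gauge=(304,300),petri=(349,212),dropb=(318,180),mk1=(397,265),mk2=(464,273))),("side",dict(block=(270,194),gauge=(281,283),petri=(350,216),dropb=(336,184),mk1=(373,269),mk2=(432,290)))):
    for k,p in l.items():print(n,k,cast(D[n],*p,0.01).round(3))
E
```

```text
(600, 800, 3)
scene block [0.584 0.179 0.01 ]
scene gauge [ 0.51  -0.112  0.01 ]
scene petri [0.737 0.017 0.01 ]
scene dropb [0.76  0.159 0.01 ]
scene mk1 [ 0.702 -0.162  0.01 ]
scene mk2 [ 0.786 -0.258  0.01 ]
side block [0.578 0.182 0.01 ]
side gauge [ 0.507 -0.12   0.01 ]
side petri [0.739 0.017 0.01 ]
side dropb [0.766 0.157 0.01 ]
side mk1 [ 0.703 -0.16   0.01 ]
side mk2 [ 0.787 -0.256  0.01 ]
```

View pics/m.png

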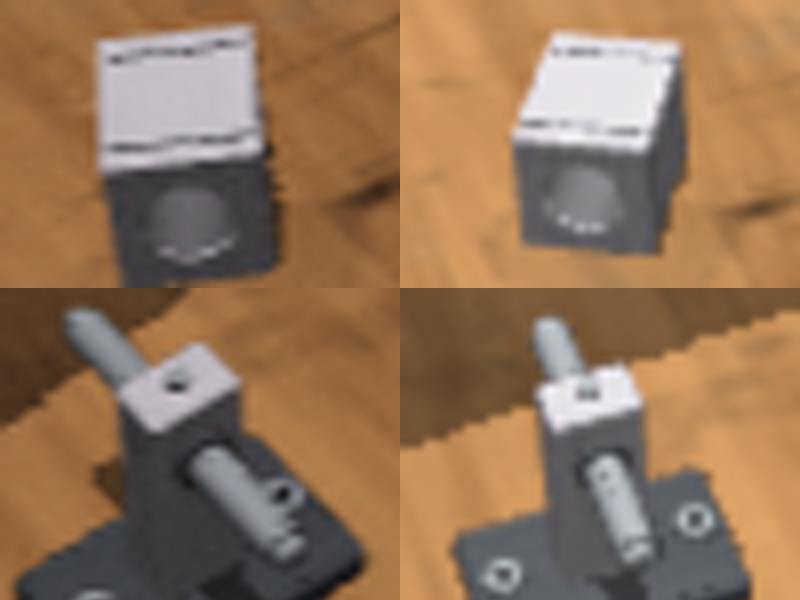

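The montage shows the block's top corners, the visible near end with a round opening, and both pin tips. In the scene crop the tips are at (80,320) and (287,548), in the side crop at (547,325) and (638,552).

```bash
python3 - <<'E'
from h import *
import pickle
D=pickle.load(open("D.pkl","rb"))
off={"scene":[(230,186),(281,268)],"side":[(245,176),(256,248)]}
def px(n,i,p):
    p=np.array(p,float)-[400*(n=="side"),288*i];return (p+.5)/8-.5+off[n][i]
B={"scene":[(98,40),(255,28),(265,152),(105,168)],"side":[(553,35),(683,43),(648,148),(517,135)]}
for n in B:
    P=np.array([cast(D[n],*px(n,0,p),.044)[:2] for p in B[n]])
    e=(P[0]+P[1]-P[2]-P[3])/2; w=(P[1]+P[2]-P[0]-P[3])/2
    print(n,P.mean(0).round(4),"len",np.linalg.norm(e).round(4),np.degrees(np.arctan2(e[1],e[0])).round(1),"w",np.linalg.norm(w).round(4),np.degrees(np.arctan2(w[1],w[0])).round(1))
T={"scene":[(80,320),(287,548)],"side":[(547,325),(638,552)]}
for n in T:
    P=np.array([cast(D[n],*px(n,1,p),.055)[:2] for p in T[n]]);e=P[0]-P[1]
    print(n,P.round(4).tolist(),P.mean(0).round(4),np.linalg.norm(e),np.degrees(np.arctan2(e[1],e[0])))
Q={"scene":[(120,390),(200,345),(240,382),(160,432)],"side":[(538,390),(622,366),(642,405),(556,432)]}
for n in Q:
  for z in(.075,.085):
    P=np.array([cast(D[n],*px(n,1,p),z)[:2] for p in Q[n]]);e=(P[1]+P[2]-P[0]-P[3])/2
    print(n,z,P.mean(0).round(4),np.linalg.norm(e),np.degrees(np.arctan2(e[1],e[0])))
E
```

```text
scene [0.5761 0.1667] len 0.058 60.9 w 0.0446 -32.0
side [0.5757 0.1694] len 0.0582 61.0 w 0.0438 -29.6
scene [[0.5102, -0.0753], [0.5072, -0.1541]] [ 0.5087 -0.1147] 0.07889429051286483 87.82436596278166
side [[0.5098, -0.0725], [0.5067, -0.1528]] [ 0.5082 -0.1127] 0.08040602545863525 87.78072632691959
scene 0.075 [ 0.5067 -0.119 ] 0.020934827180662245 -1.6168993175079571
scene 0.085 [ 0.502  -0.1259] 0.02054761448051091 -1.6168993175078723
side 0.075 [ 0.5069 -0.1188] 0.02189775699431906 -0.03886358563207362
side 0.085 [ 0.5044 -0.1277] 0.021487031925495625 -0.038863585631973195
```

Call:
drive_tool(moves=[0,0,-0.92,-0.2,0.7,-0.58,1,0,0,-0.92,-0.2,0.7,-0.58,1,0,0,-0.92,-0.2,0.7,-0.58,1,0,0,-0.92,-0.2,0.7,-0.58,1,0,0,-0.92,-0.2,0.7,-0.58,1,0,0,-0.92,-0.2,0.7,-0.58,1,0,0,-0.92,-0.2,0.7,-0.58,1,0,0,-0.92,-0.2,0.7,-0.58,1,0,0,0,0,0,0,1,0,0,0,0,0,0,1])

```text
clock: 1.15
ee_pos: [0.5767, 0.168, 0.0831]
ee_rot: [0.0, 0.863, 0.505, -0.0]
ft_force: [-0.3, -0.5, 0.3]
finger_gap: 0.0869
grasp_force: 0.0
```

```bash
cat >> h.py <<'E'
def log():
    import json
    o=r.get_obs()
    open("log.txt","a").write(json.dumps([list(o["qpos"]),list(o["ee_pos"]),list(o["ee_rot"])])+"\n")
    return o
def toolR(o):
    q=o["ee_rot"];return Ro.from_quat([q[1],q[2],q[3],q[0]]).as_matrix()
E
python3 - <<'E'
from h import *
o=log();print(o["qpos"].round(3),o["clock"]);print(o["ee_pos"],toolR(o).round(3))
d=r.get_image("wrist");cv2.imwrite("pics/w1.png",d["img"][...,::-1])
# predicted block centre top pixels
H=np.array(d["hand_eye"]);f=200/np.tan(np.radians(d["fov_y"])/2)
def wp(X):
    p=toolR(o).T@(np.array(X)-o["ee_pos"]);c=H[:3,:3].T@(p-H[:3,3])
    th=np.arctan2(np.hypot(c[0],c[1]),c[2]);k=f*th/np.hypot(c[0],c[1]);return (d["cx"]+k*c[0],d["cy"]+k*c[1])
a=np.radians(60.5);e=np.array([np.cos(a),np.sin(a)]);w=np.array([e[1],-e[0]])
for s,t in((1,1),(1,-1),(-1,-1),(-1,1)):
    print(np.round(wp([*(np.array([.576,.168])+s*.03*e+t*.022*w),.044])))
E
```

```text
[-0.294  0.394 -0.081  1.683  0.036  1.067 -0.898] 1.15
[0.57672418 0.16803039 0.08306064] [[ 0.49   0.872 -0.001]
 [ 0.872 -0.49  -0.001]
 [-0.001 -0.    -1.   ]]
[350. 178.]
[285. 178.]
[287. 259.]
[348. 259.]
```

View pics/w1.png

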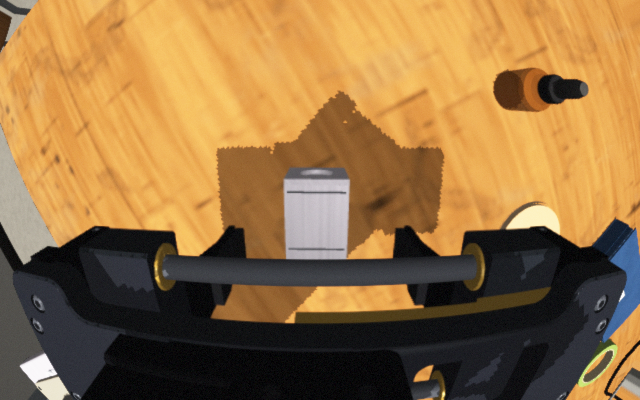

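The wrist view shows the block aligned with the fingers. Its top far corners are at (285,179) and (348,179), against a prediction of (285,178) and (350,178). Now I'll lower and grip.

Call:
drive_tool(moves=[0,0,0,0,0,-0.64,1,0,0,0,0,0,-0.64,1,0,0,0,0,0,-0.64,1,0,0,0,0,0,-0.64,1,0,0,0,0,0,0,1,0,0,0,0,0,0,-1,0,0,0,0,0,0,-1,0,0,0,0,0,0,-1,0,0,0,0,0,0,-1,0,0,0,0,0,0,-1,0,0,0,0,0,0,-1])

```text
clock: 2.3
ee_pos: [0.577, 0.1681, 0.0068]
ee_rot: [0.0, 0.864, 0.504, 0.0]
ft_force: [-1.0, 0.9, 0.7]
finger_gap: 0.0466
grasp_force: 0.8
```

```bash
python3 -c "
from h import *
log()"
```

Call:
drive_tool(moves=[0,0,0,0,0,0,-1,0,0,0,0,0,0,-1,0,0,0,0,0,0.55,-1,0,0,0,0,0,0.55,-1,0,0,0.86,-0.27,-0.76,0,-1,0,0,0.86,-0.27,-0.76,0,-1,0,0,0.86,-0.27,-0.76,0,-1,0,0,0.86,-0.27,-0.76,0,-1,0,0,0.86,-0.27,-0.76,0,-1,0,0,0.86,-0.27,-0.76,0,-1,0,0,0.86,-0.27,-0.76,0,-1,0,0,0.86,-0.27,-0.76,0,-1,0,0,0,0,0,0,-1,0,0,0,0,0,0,-1])

```text
clock: 3.7
ee_pos: [0.5121, -0.0148, 0.0394]
ee_rot: [-0.0, 0.72, 0.694, -0.0]
ft_force: [0.4, 0.6, -2.3]
finger_gap: 0.0439
grasp_force: 30.0
```

```bash
python3 - <<'E'
from h import *
o=log();print(o["qpos"].round(3),o["ee_pos"].round(4),o["grasp_force"],o["finger_gap"],toolR(o).round(3).tolist())
D={n:r.get_image(n) for n in("scene","side")}
P=o["ee_pos"]
L=[]
for n in D:
    u,v=map(int,proj(D[n],np.array([.51,-.06,.05])));L.append(cv2.resize(D[n]["img"][v-40:v+40,u-33:u+34],None,fx=6,fy=6,interpolation=cv2.INTER_CUBIC)[...,::-1]);print(n,u-33,v-40)
cv2.imwrite("pics/p2.png",np.hstack(L)[:, :800])
E
```

```text
[ 0.025  0.278 -0.095  1.947  0.033  0.918 -0.122] [ 0.5121 -0.0148  0.0394] 29.98924926794416 0.04386280373383184 [[0.035, 0.999, -0.0], [0.999, -0.035, 0.0], [0.0, -0.0, -1.0]]
scene 252 228
side 239 209
```

View pics/p2.png

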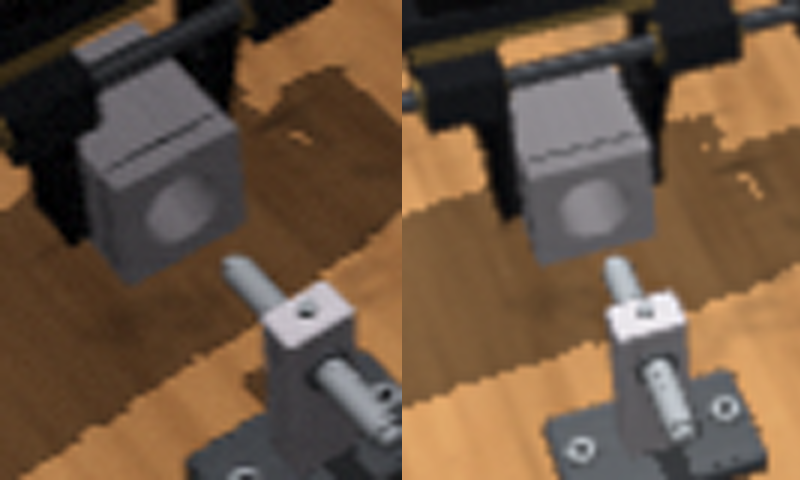

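The block is held level, with its end hole at (180,208) in the scene crop and (592,207) in the side crop. The pin tip is at (236,268) and (617,268). I'll triangulate both.

```bash
python3 - <<'E'
from h import *
import pickle
D=pickle.load(open("D.pkl","rb"))
def M(d):
    f=200/np.tan(np.radians(d["fov_y"])/2);K=np.array([[f,0,d["cx"]],[0,f,d["cy"]],[0,0,1]])
    return K@np.c_[np.array(d["R"]),np.array(d["t"])]
def tri(a,b):
    X=cv2.triangulatePoints(M(D["scene"]),M(D["side"]),np.array(a,float).reshape(2,1),np.array(b,float).reshape(2,1))[:,0];return X[:3]/X[3]
c=lambda p,o:(np.array(p)+.5)/6-.5+o
S=(252,228);T=(239,209)
print(tri(c((180,208),S),c((190,207),T)),tri(c((236,268),S),c((215,268),T)))
print([np.array(proj(D[n],np.array([.5111,-.0448,.0546]))) -o for n,o in(("scene",S),("side",T))],[ (np.array(proj(D[n],np.array([.510,-.074,.055]))) -o)*6 for n,o in(("scene",S),("side",T))])
# fit arm geometry for later
import json
E
```

```text
[ 0.50926286 -0.04879515  0.05901067] [ 0.50891517 -0.07845853  0.05740553]
[array([29.36862641, 33.78101366]), array([31.53877555, 34.48645324])] [array([228.31427827, 259.2955472 ]), array([211.61889214, 261.84684405])]
```

Call:
drive_tool(moves=[0,0,0,-0.015,-0.45,0,-1,0,0,0,-0.015,-0.45,0,-1,0,0,0,0,-0.1,0,-1,0,0,0,0,-0.1,0,-1,0,0,0,0,-0.1,0,-1,0,0,0,0,-0.1,0,-1])

```text
clock: 4.4
ee_pos: [0.5114, -0.0533, 0.0396]
ee_rot: [-0.0, 0.719, 0.695, 0.0]
ft_force: [-0.5, -0.1, -2.3]
finger_gap: 0.0438
grasp_force: 30.0
```

Call:
drive_tool(moves=[0,0,0,0,-0.1,0,-1,0,0,0,0,-0.1,0,-1,0,0,0,0,0,0,-1])

```text
clock: 4.7
ee_pos: [0.5113, -0.0598, 0.0396]
ee_rot: [0.0, 0.719, 0.695, -0.0]
ft_force: [-0.4, 0.1, -2.4]
finger_gap: 0.0435
grasp_force: 30.0
```

Call:
drive_tool(moves=[0,0,0,0,-0.1,0,-1,0,0,0,0,-0.1,0,-1,0,0,0,0,-0.1,0,-1,0,0,0,0,-0.1,0,-1,0,0,0,0,0,0,-1])

```text
clock: 5.2
ee_pos: [0.5113, -0.072, 0.0396]
ee_rot: [0.0, 0.719, 0.695, -0.0]
ft_force: [-0.3, -0.5, -2.0]
finger_gap: 0.0439
grasp_force: 30.0
```

```bash
python3 - <<'E'
from h import *
o=log()
L=[]
for n in("scene","side"):
    d=r.get_image(n);u,v=map(int,proj(d,np.array([.51,-.1,.05])));L.append(cv2.resize(d["img"][v-40:v+40,u-33:u+33],None,fx=6,fy=6,interpolation=cv2.INTER_CUBIC)[...,::-1]);print(n,u-33,v-40)
cv2.imwrite("pics/p3.png",np.hstack(L))
E
```

```text
scene 265 241
side 245 222
```

View pics/p3.png

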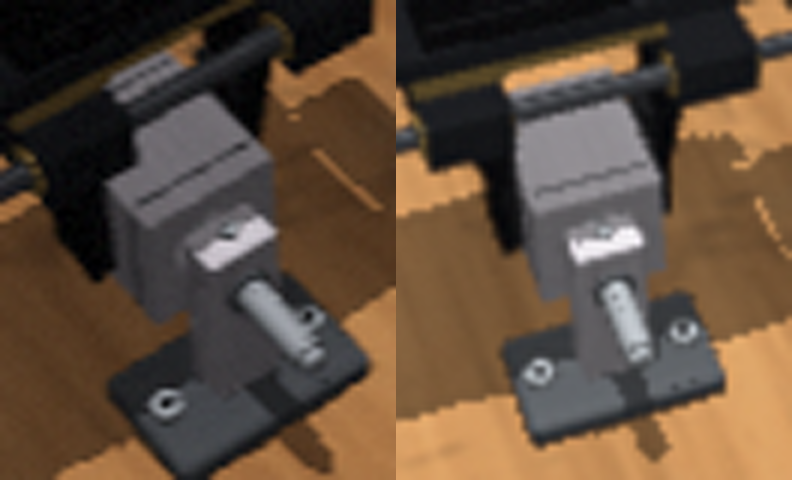

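The block's end is close to the post, and the far half of the pin is swallowed with no resistance. This end is the well. I'll go a few millimetres further to be sure of the depth.

Call:
drive_tool(moves=[0,0,0,0,-0.08,0,-1,0,0,0,0,-0.08,0,-1,0,0,0,0,0,0,-1])

```text
clock: 5.6
ee_pos: [0.5113, -0.0761, 0.0395]
ee_rot: [-0.0, 0.719, 0.695, 0.0]
ft_force: [0.0, 1.3, -3.1]
finger_gap: 0.0437
grasp_force: 30.0
```

Call:
drive_tool(moves=[0,0,0,0,0,0,-1,0,0,0,0,0,0,-1,0,0,0,0.007,0.2,0,-1,0,0,0,0.01,0.3,0,-1,0,0,0,0.01,0.3,0,-1,0,0,0,0.01,0.3,0,-1,0,0,0,0.01,0.3,0,-1,0,0,0,0.01,0.3,0,-1,0,0,0,0.01,0.4,0,-1,0,0,0,0.01,0.4,0,-1,0,0,0,0,0.4,0,-1,0,0,0,0,0,0.6,-1,0,0,0,0,0,0.8,-1,0,0,0,0,0,0.8,-1,0,0,0,0,0,0.8,-1,0,0,0,0,0,0.8,-1,0,0,0,0,0,0.6,-1,0,0,0,0,0,0,-1])

```text
clock: 7.4
ee_pos: [0.5151, 0.0116, 0.174]
ee_rot: [0.001, 0.719, 0.695, 0.002]
ft_force: [-0.5, 0.6, -3.0]
finger_gap: 0.0434
grasp_force: 30.0
```

```bash
python3 - <<'E'
from h import *
import json,itertools
o=log();print(o["qpos"].round(3),o["ee_pos"].round(4),o["grasp_force"],o["finger_gap"])
L=[json.loads(l) for l in open("log.txt")]
L.append([[-0.02257455,0.33284706,-0.06472408,1.46091559,0.02160526,1.34988763,-0.08850671],[.62462825,-8e-6,.221781776],[-4.59872453e-04,7.07102303e-01,7.07110932e-01,-5.02108859e-04]])
def Rz(a):return Ro.from_euler('z',a).as_matrix()
def Ry(a):return Ro.from_euler('y',a).as_matrix()
best=[]
for s in itertools.product((1,-1),repeat=4):
  Rt=[];A=[];b=[]
  for q,p,e in L:
    R1=Rz(s[0]*q[0])@Ry(q[1]);R2=R1@Rz(s[1]*q[2])@Ry(q[3]);R3=R2@Rz(s[2]*q[4])@Ry(q[5]);R4=R3@Rz(s[3]*q[6])
    Rt.append(R4.T@Ro.from_quat([e[1],e[2],e[3],e[0]]).as_matrix())
    A.append(np.c_[[0,0,1],R1[:,[0,2]],R2[:,[0,2]],R3[:,[0,2]]]);b.append(p)
  v=max(np.abs(x-Rt[0]).max() for x in Rt)
  x,_,rk,_=np.linalg.lstsq(np.vstack(A),np.hstack(b),rcond=1e-4)
  best.append((v,np.abs(np.vstack(A)@x-np.hstack(b)).max(),s,x.round(4),Rt[0].round(3).tolist(),rk))
for z in sorted(best,key=lambda z:z[0])[:4]:print(z)
E
```

```text
[-0.008  0.127 -0.111  1.814  0.015  1.197 -0.157] [0.5151 0.0116 0.174 ] 29.99816902363193 0.04341472626217105
(np.float64(4.435934437170364e-09), np.float64(0.03456354618784041), (-1, -1, -1, -1), array([ 2.3886,  0.1961,  0.5288, -0.0049,  0.4522,  0.1821,  2.5201]), [[0.0, -1.0, -0.0], [1.0, 0.0, -0.0], [0.0, -0.0, 1.0]], np.int32(7))
(np.float64(0.04885911859141328), np.float64(0.0186852912168231), (-1, -1, 1, -1), array([-8.859e-01,  3.570e-02,  4.360e-01, -5.000e-04,  4.836e-01,
        2.570e-02, -8.122e-01]), [[0.033, -0.998, -0.049], [0.999, 0.035, -0.038], [0.04, -0.048, 0.998]], np.int32(7))
(np.float64(0.05074170783527554), np.float64(0.04125690132293901), (-1, 1, 1, -1), array([ 0.7967,  0.1554,  0.4965, -0.0029,  0.4595,  0.1376,  0.9051]), [[0.182, -0.983, -0.001], [0.983, 0.182, -0.0], [0.0, -0.0, 1.0]], np.int32(7))
(np.float64(0.07114609161843091), np.float64(0.03971587354439443), (-1, 1, -1, -1), array([-0.6059,  0.052 ,  0.4467,  0.0009,  0.4796,  0.0395, -0.526 ]), [[0.147, -0.988, 0.047], [0.988, 0.149, 0.039], [-0.046, 0.041, 0.998]], np.int32(7))
```

Call:
drive_tool(moves=[-1,0,0,0,0,0.3,-1,-1,0,0,0,0,0.3,-1,-1,0,0,0,0,0.3,-1,-1,0,0,0,0,0.3,-1,-1,0,0,0,0,0,-1,-1,0,0,0,0,0,-1])

```text
clock: 8.0
ee_pos: [0.5135, 0.0114, 0.2067]
ee_rot: [0.15, 0.703, 0.68, -0.145]
ft_force: [0.2, 0.1, -3.6]
finger_gap: 0.0439
grasp_force: 30.0
```

```bash
cat > fit.py <<'E'
from h import *
import json
def Rz(a):return Ro.from_euler('z',a).as_matrix()
def Ry(a):return Ro.from_euler('y',a).as_matrix()
C=np.array([[0,-1,0],[1,0,0],[0,0,1.]])
def parts(q):
    R1=Rz(-q[0])@Ry(q[1]);R2=R1@Rz(-q[2])@Ry(q[3]);R3=R2@Rz(-q[4])@Ry(q[5])
    return np.c_[[0,0,1],R1,R2,R3],R3@Rz(-q[6])@C
def fit():
    L=[json.loads(l) for l in open("log.txt")]
    L.append([[-0.02257455,0.33284706,-0.06472408,1.46091559,0.02160526,1.34988763,-0.08850671],[.62462825,-8e-6,.221781776],0])
    A=np.vstack([parts(q)[0] for q,_,_ in L]);b=np.hstack([p for _,p,_ in L])
    pr=np.array([.35,0,0,.43,0,0,.43,0,0,.3]);lam=1e-3
    x=np.linalg.lstsq(np.r_[A,lam*np.eye(10)],np.r_[b,lam*pr],rcond=None)[0]
    return x,np.abs(A@x-b).max()
E
python3 - <<'E'
from fit import *
o=log();print(o["qpos"].round(3),o["ee_pos"].round(4));print(toolR(o).round(3));x,e=fit();print(x.round(4),e)
E
```

```text
[-0.213  0.179 -0.185  1.752  0.426  1.402 -0.543] [0.5135 0.0114 0.2067]
[[ 0.033  0.999  0.001]
 [ 0.912 -0.03  -0.409]
 [-0.409  0.014 -0.913]]
[ 2.582e-01  0.000e+00 -2.180e-02  4.486e-01  0.000e+00 -2.350e-02
  4.900e-01 -0.000e+00 -4.000e-04  3.519e-01] 2.9102817566961647e-07
```

```bash
python3 - <<'E'
from fit import *
from scipy.optimize import least_squares
x,_=fit();o=r.get_obs();q0=o["qpos"]
lo=np.array([-2.6,-.5,-1.47,.16,-1.27,.06,-2.6])+.05;hi=np.array([2.6,2.12,1.34,2.42,4.41,2.06,2.6])-.05
res=[]
for phi in (-120,-100,-80,-60,-40,-20,0):
  a=np.radians(phi);z=np.array([np.cos(a),np.sin(a),0]);X=np.array([0,0,-1.]);R=np.c_[X,np.cross(z,X),z]
  for px in(.45,.55,.65):
   for py in(-.2,-.1,0,.1,.2):
    for pz in (.2,.3):
     p=np.array([px,py,pz])
     def f(q):
        A,T=parts(q);return np.r_[(A@x-p)*50,(Ro.from_matrix(T.T@R).as_rotvec())*20,.05*(q-q0)]
     s=least_squares(f,np.clip(q0,lo,hi),bounds=(lo,hi),max_nfev=60)
     e=np.abs(s.fun[:6]).max()
     if e<.1:res.append((np.abs(s.x-q0).max(),phi,p.tolist(),s.x.round(2).tolist()))
print(len(res))
seen={}
for t in sorted(res,key=lambda t:t[0]):
    seen[t[1]]=seen.get(t[1],0)+1
    if seen[t[1]]<=4:print(t)
E
```

```text
136
(np.float64(0.532909014460658), -100, [0.45, -0.1, 0.2], [-0.56, 0.69, 0.04, 1.85, 0.95, 1.93, -1.08])
(np.float64(0.6045605764777706), -80, [0.45, 0.0, 0.2], [-0.73, 0.64, -0.1, 1.96, 1.03, 1.93, -1.14])
(np.float64(0.6075419612588842), -100, [0.45, -0.1, 0.3], [-0.61, 0.52, 0.1, 1.85, 1.0, 2.01, -0.91])
(np.float64(0.6075419614805402), -120, [0.45, -0.2, 0.3], [-0.46, 0.64, 0.29, 1.67, 0.92, 2.01, -0.81])
(np.float64(0.6075419615202844), -100, [0.45, 0.0, 0.2], [-0.76, 0.77, 0.11, 1.71, 0.81, 2.01, -1.04])
(np.float64(0.6171554144478946), -120, [0.45, -0.2, 0.2], [-0.37, 0.8, 0.18, 1.66, 0.87, 1.95, -0.97])
(np.float64(0.6256519604052511), -100, [0.55, 0.0, 0.3], [-0.84, 0.78, 0.38, 1.47, 0.91, 2.01, -0.69])
(np.float64(0.6485480243372186), -80, [0.55, 0.1, 0.2], [-0.82, 0.83, 0.01, 1.58, 1.07, 1.98, -0.93])
(np.float64(0.6566528512192218), -80, [0.45, 0.0, 0.3], [-0.74, 0.44, -0.09, 1.97, 1.08, 2.01, -0.96])
(np.float64(0.6576010462754618), -120, [0.55, -0.2, 0.3], [-0.45, 0.84, 0.37, 1.37, 0.93, 2.01, -0.64])
(np.float64(0.6697626118316216), -120, [0.45, -0.1, 0.2], [-0.61, 0
[... 1048 characters left out ...]
.float64(1.1622688980503597), -20, [0.45, 0.2, 0.2], [-0.78, 0.5, -0.57, 2.37, 1.59, 1.84, -1.24])
(np.float64(1.308369640120046), -20, [0.55, 0.2, 0.3], [-0.68, 0.25, -0.43, 2.27, 1.73, 1.58, -0.92])
(np.float64(1.3500655256050123), -20, [0.55, 0.2, 0.2], [-0.78, 0.5, -0.32, 2.27, 1.78, 1.65, -1.16])
(np.float64(1.9128493541669607), 0, [0.65, 0.2, 0.3], [-0.37, 0.19, -0.36, 2.35, 2.34, 1.16, -1.09])
(np.float64(2.0139968087811977), 0, [0.65, 0.2, 0.2], [-0.43, 0.46, -0.29, 2.34, 2.44, 1.38, -1.25])
(np.float64(3.181720517204156), 0, [0.65, -0.2, 0.2], [0.28, 0.46, 0.2, 2.37, 3.61, 1.32, -1.79])
(np.float64(3.265151385876074), 0, [0.65, -0.2, 0.3], [0.32, 0.16, 0.15, 2.37, 3.69, 1.04, -1.9])
```

Call:
drive_tool(moves=[-0.97,0.03,0,-0.11,0,0.03,-1,-0.97,0.03,0,-0.11,0,0.03,-1,-0.97,0.03,0,-0.11,0,0.03,-1,-0.97,0.03,0,-0.11,0,0.03,-1,-0.97,0.03,0,-0.11,0,0.03,-1,-0.97,0.03,0,-0.11,0,0.03,-1,-0.97,0.03,0,-0.11,0,0.03,-1,-0.97,0.03,0,-0.11,0,0.03,-1,-0.97,0.03,0,-0.11,0,0.03,-1,-0.97,0.03,0,-0.11,0,0.03,-1,-0.97,0.03,0,-0.11,0,0.03,-1,-0.97,0.03,0,-0.11,0,0.03,-1,-0.97,0.03,0,-0.11,0,0.03,-1,0,0,0,0,0,0,-1])

```text
clock: 9.4
ee_pos: [0.47, 0.0115, 0.2166]
ee_rot: [0.426, 0.568, 0.557, -0.431]
ft_force: [0.1, 0.7, -3.4]
finger_gap: 0.0438
grasp_force: 30.0
```

```bash
python3 - <<'E'
from fit import *
o=r.get_obs();print(o["qpos"].round(3));print(toolR(o).round(3))
E
```

```text
[-0.563  0.547 -0.184  1.773  0.902  1.923 -1.009]
[[ 0.008  1.    -0.015]
 [ 0.266 -0.017 -0.964]
 [-0.964  0.004 -0.266]]
```

Call:
drive_tool(moves=[-0.77,0.01,0,-0.1,0,-0.1,-1,-0.77,0.01,0,-0.1,0,-0.1,-1,-0.77,0.01,0,-0.1,0,-0.1,-1,-0.77,0.01,0,-0.1,0,-0.1,-1,-0.77,0.01,0,-0.1,0,-0.1,-1,0,0,0,0,0,0,-1,0,0,0,0,0,0,-1])

```text
clock: 10.1
ee_pos: [0.456, 0.0109, 0.204]
ee_rot: [0.497, 0.508, 0.494, -0.5]
ft_force: [0.7, 0.0, -2.5]
finger_gap: 0.0439
grasp_force: 30.0
```

```bash
python3 - <<'E'
from fit import *
o=r.get_obs();print(o["qpos"].round(3),np.abs(o["qd"]).max());print(toolR(o).round(3))
L=[]
for n in("scene","side"):
    d=r.get_image(n);u,v=map(int,proj(d,o["ee_pos"]));L.append(cv2.resize(d["img"][max(v-50,0):v+50,u-50:u+50],(400,400),interpolation=cv2.INTER_CUBIC)[...,::-1])
cv2.imwrite("pics/p4.png",np.hstack(L))
E
```

```text
[-0.677  0.712 -0.081  1.787  0.943  2.025 -1.109] 0.01900778441331233
[[ 0.01   1.    -0.017]
 [ 0.005 -0.017 -1.   ]
 [-1.     0.01  -0.005]]
```

View pics/p4.png

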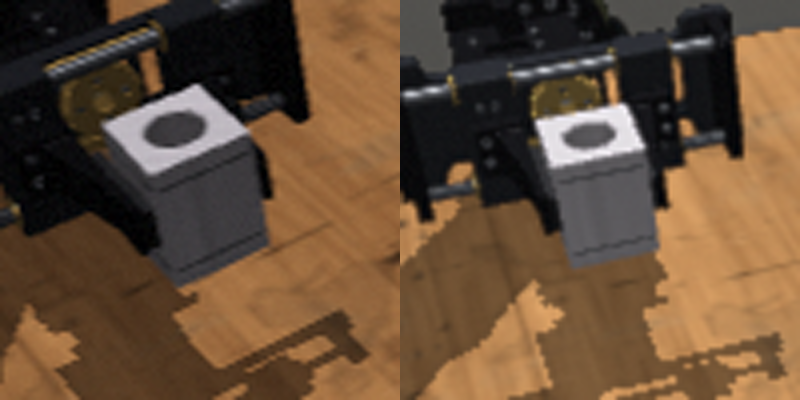

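The block hangs upright and free at z ≈ 0.20 with the dark, deep well opening upward, at (175,128) in the scene crop. Handing in.

Call:
drive_tool(moves=[0,0,0,0,0,0,-1,0,0,0,0,0,0,-1,0,0,0,0,0,0,-1])

```text
clock: 10.5
ee_pos: [0.4558, 0.0108, 0.2045]
ee_rot: [0.497, 0.508, 0.494, -0.501]
ft_force: [0.0, -0.7, -2.2]
finger_gap: 0.0437
grasp_force: 30.0
```

```bash
python3 -c "
from plant import r
print(r.hand_in())"
```

```text
the job is handed in; nothing more can be done
None
```

I found the well at the first end tried: it went about 28–32 mm onto the pin (by camera estimate) with almost no resistance. I handed the job in at 10.5 s with the block held still and upright, well up, about 20 cm above the bench; no verdict came back.

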